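Select the bottle's programme and start the dosing stand

TASK

One coloured bottle stands on the round plate of the dosing stand: on the grey console, lightly touch the square key of that bottle's colour with the fingertips until it gives, and let it come back up. Then press the round green button lightly in the same way and withdraw the hand clear of everything. Leave the other keys and buttons untouched, do not bump the equipment, and do not lift or move any bottle or other loose thing.

Things in the scene. Friction and masses are not known exactly. Their poses are not given: they have to be found in the camera images.
- dosing_stand: Fixed dosing stand. Origin: on the table under the centre of its round aluminium plate (90 mm diameter, top 8 mm above the table) on which one of the three bottles stands. Its own -y side carries a steel column (125 mm from the origin, 345 mm tall) with a blue block and a brass nozzle swung back 60 mm from the plate's centre, nozzle tip 210 mm up.
- waiting_tray: Fixed flat grey tray, 200 x 90 x 8 mm, long along its x, with the two bottles that are not being filled. Origin: centre of its underside.
- console: Fixed grey control console, 220 mm (its x) x 250 mm (its y) x 50 mm high; origin: centre of its underside; x points away from the robot apart from some yaw. On its flat top, in the far row (50 mm to +x of the origin), are three square keys, in the near row (50 mm to -x) three round buttons; in both rows they are 75 mm apart along y, and which colour is in which place varies.
- bottle_yellow: Loose upright yellow plastic bottle with a black cap, 56 mm diameter, 115 mm tall; origin: centre of its underside. Not to be moved.
- bottle_blue: Loose upright blue plastic bottle with a black cap, 56 mm diameter, 115 mm tall; origin: centre of its underside. Not to be moved.
- bottle_white: Loose upright white plastic bottle with a black cap, 56 mm diameter, 115 mm tall; origin: centre of its underside. Not to be moved.
- key_yellow_base: Fixed black square frame, 52 x 52 x 12 mm, of the yellow key on the console's top. Origin: centre of its underside, 50 mm above the table. Its yellow cap is 42 x 42 mm; the cap's flat top is 22 mm above this origin (10 mm proud of the frame) and moves straight down.
- key_yellow (a joint): How far the yellow key's cap is pressed down: 0 to 0.006 m, sprung back; it starts to give at 2 N, 5 N takes it fully down; it registers at 2.5 mm (about 3.3 N).
- key_blue_base: Fixed black square frame, 52 x 52 x 12 mm, of the blue key on the console's top. Origin: centre of its underside, 50 mm above the table. Its blue cap is 42 x 42 mm; the cap's flat top is 22 mm above this origin (10 mm proud of the frame) and moves straight down.
- key_blue (a joint): How far the blue key's cap is pressed down: 0 to 0.006 m, sprung back; it starts to give at 2 N, 5 N takes it fully down; it registers at 2.5 mm (about 3.3 N).
- key_white_base: Fixed black square frame, 52 x 52 x 12 mm, of the white key on the console's top. Origin: centre of its underside, 50 mm above the table. Its white cap is 42 x 42 mm; the cap's flat top is 22 mm above this origin (10 mm proud of the frame) and moves straight down.
- key_white (a joint): How far the white key's cap is pressed down: 0 to 0.006 m, sprung back; it starts to give at 2 N, 5 N takes it fully down; it registers at 2.5 mm (about 3.3 N).
- btn_green_base: Fixed round steel collar, 50 mm diameter, 12 mm high, of the green push button on the console's top. Origin: centre of its underside, 50 mm above the table. Its round green cap has 34 mm diameter; the cap's flat top is 22 mm above this origin (10 mm proud of the collar) and moves straight down.
- btn_green (a joint): How far the green button is pressed: 0 to 0.006 m, sprung back; it starts to give at 1.8 N, 6 N takes it fully down; it registers at 2.5 mm (about 3.6 N).
- btn_red_base: Fixed round steel collar, 50 mm diameter, 12 mm high, of the red push button on the console's top. Origin: centre of its underside, 50 mm above the table. Its round red cap has 34 mm diameter; the cap's flat top is 22 mm above this origin (10 mm proud of the collar) and moves straight down.
- btn_red (a joint): How far the red button is pressed: 0 to 0.006 m, sprung back; it starts to give at 1.8 N, 6 N takes it fully down; it registers at 2.5 mm (about 3.6 N).
- btn_black_base: Fixed round steel collar, 50 mm diameter, 12 mm high, of the black push button on the console's top. Origin: centre of its underside, 50 mm above the table. Its round black cap has 34 mm diameter; the cap's flat top is 22 mm above this origin (10 mm proud of the collar) and moves straight down.
- btn_black (a joint): How far the black button is pressed: 0 to 0.006 m, sprung back; it starts to give at 1.8 N, 6 N takes it fully down; it registers at 2.5 mm (about 3.6 N).
- tape_roll: Loose roll of blue tape lying flat, 90 mm outside diameter, 24 mm high; origin: centre of its underside. Bystander.
- sample_cup: Loose steel cup, 70 mm rim diameter, 75 mm tall; origin: centre of its underside. Bystander.
- screwdriver: Loose screwdriver, 200 mm long and 26 mm thick, lying on the table, orange handle to its -x; origin: under the middle of its length. Bystander.
- water_bottle: Loose clear water bottle, 62 mm diameter, 170 mm tall; origin: centre of its underside. Bystander.

How it is judged:
By the outcome, as a careful person would: the job done as asked, in the order asked, and still so for the second after the job is handed in, with the robot touching nothing.
It also fails if it takes over 34 s, if anything falls off the work surface, if the arm or the gripper's body presses on something with over 40 N, if the wrist force passes 120 N, or if a joint passes its speed limit or range.

ROBOT

A 6-joint arm with a two-finger parallel gripper is mounted at the origin on the work surface. World frame = base frame: x ahead of the robot, y to its left, z up, the work surface at z = 0. Lengths are in m, angles in rad, forces in N, time in s.
With the tool pointing down it reaches from about 0.275 to 0.825 m from the base axis. Payload 4.9 kg.
Tool frame: the origin (TCP) lies midway between the tips of the shut fingers; the grasp point (between the pads) lies 19 mm behind it (bot.grip_depth is the distance from the TCP to the grasp point, in m); y points along the fingers, x is the direction in which the jaws open and shut, and the axes are right-handed (so a half turn about y gives the same grasp; the last joint's range is limited). The gripper opens to 85 mm and grips with 20 to 120 N. Pads are 22 mm wide; open, the fingers measure 114 mm over their backs; the gripper's body (76 mm by 85 mm) begins 54 mm behind the grasp point. The pads swing forward as they close: fully open they stand 13 mm farther back than shut.
Start: joints at [-1.426, 0.326, -0.193, 1.052, 0, 1.437], TCP at [0.151, -0.529, 0.231] pointing down, gripper open.
Joint ranges: [-2.65, 2.65], [-0.97, 1.79], [-1.3, 1.35], [-1.93, 2.1], [-1.47, 1.37], [-3.14, 3.14]. Speed limits (rad/s): [2.57, 2.57, 3.14, 3.14, 3.14, 3.14].

INTERFACE

Orientations are given as a unit quaternion [w, x, y, z].
In Python, from cell import bot gives the robot as it stands. Calls block until the motion is done:
- bot.move_pose(position, orientation): joint-space move of the TCP to a pose.
- bot.move_linear(position, speed=0.15, rotation=None, until_force=None): straight line of the TCP; rotation=None keeps the orientation; speed is the mean speed in m/s. With until_force (N) it stops when the force on the tool has changed by that much, and returns True; else False.
- bot.goto_joints(angles): joint-space move.
- bot.set_gripper(opening, grasp_force=None): opening from 0.0 (shut) to 1.0 (fully open); grasp_force is the grip in N (None keeps the last); returns when the fingers have stopped.
- bot.wait(seconds).
- bot.solve_ik(position, orientation): joint angles nearest the present ones, or None.
- bot.camera(name): name is "scene" or "side" or "wrist"; returns the picture (480x640x3 uint8, red, green, blue); there is no depth.
- bot.calibration(name): a dict with "mtx" (3x3 intrinsics, pixels), "extrinsics" (4x4, takes a point from world to camera coordinates); the wrist camera has in their place "hand_eye" (4x4, takes a point from camera to tool coordinates, whose origin is the TCP and whose axes are the tool frame's). Camera axes: x right, y down, z forward; pixel columns grow to the right and rows downward; lengths in m; the calibration is good to about 2 mm. A picture is of the moment at which its call begins: read the wrist's pose just before it. calibration takes no time and is no camera call.
A pose or a line that the arm cannot do raises bot.PlanningError and nothing moves.
- bot.close_job(): hands the job in, once; it reports no verdict.
Trained networks look in the newest picture that a camera, given by its name, has taken for a name from the list of things; names that differ only in an ending like _2 or _b are one class to them, and where a whole thing is asked for, a point or a joint stands for the part that bears it (a point fixed in the world has none). Each returns a list of dicts, best first, with "confidence" (0 to 1); they miss things now and then, are a little off and sometimes report something else, mostly with a low value. They report only what shows in the picture. A call takes as long as a camera call.
- bot.search_frame(camera, thing): "bbox" ([left, top, width, height] in pixels, round what is visible of it).
Readings, each from a call of its own:
- bot.read_clock(): time.
- bot.read_joint_positions(): joint angles.
- bot.read_joint_vel(): joint speeds.
- bot.read_joint_efforts(): joint torques, N m.
- bot.read_position(): TCP position.
- bot.read_tool_rot(): TCP orientation.
- bot.read_ft_force(): force on the tool from outside, world axes, zero at the start.
- bot.read_moment(): the same for the moment, N m.
- bot.read_gripper_width(): opening from 0.0 (shut) to 1.0 (fully open).
Only numpy, scipy, OpenCV 4.12 (cv2) and the standard library are available. Lean on these libraries where they do the work, as an engineer would, in place of code of your own. Each camera call takes 0.05 s, during which the arm holds its last target. There are 200 camera calls.

## Working session

There is one attempt and no reset: what is moved stays moved. The work goes in short steps, each a Python script; the robot and the scene stay as the last script left them, time stands still between calls to the robot, and variables do not carry over. Pictures are saved under pics/ and viewed, about 8 in all and at most 12, crops included, and the job is handed in when it is done.

```bash
mkdir -p pics; python3 - <<'E'
from cell import bot
import cv2, numpy as np
for c in ("scene","side"):
    im=bot.camera(c); cv2.imwrite(f"pics/{c}0.png",im[:,:,::-1])
    cal=bot.calibration(c); print(c,cal["mtx"].tolist(),np.round(cal["extrinsics"],3).tolist())
    for t in ["console","dosing_stand","bottle_yellow","bottle_blue","bottle_white","key_yellow_base","key_blue_base","key_white_base","btn_green_base","btn_red_base","btn_black_base","water_bottle","sample_cup"]:
        print(t,[(np.round(d["bbox"]).tolist(),round(d["confidence"],2)) for d in bot.search_frame(c,t)[:2]])
print(bot.read_clock(),bot.read_tool_rot(),np.round(bot.calibration("wrist")["hand_eye"],3).tolist())
E
```

```text
scene [[522.9664291728133, 0.0, 327.448915918729], [0.0, 522.9664291728133, 229.78424579345068], [0.0, 0.0, 1.0]] [[-0.218, 0.976, 0.022, 0.111], [0.523, 0.136, -0.841, -0.229], [-0.824, -0.172, -0.54, 1.51], [0.0, 0.0, 0.0, 1.0]]
console [([219.0, 200.0, 133.0, 89.0], 0.8), ([514.0, 228.0, 42.0, 60.0], 0.61)]
dosing_stand [([58.0, 64.0, 135.0, 196.0], 0.75), ([216.0, 201.0, 136.0, 89.0], 0.59)]
bottle_yellow [([137.0, 183.0, 34.0, 59.0], 0.74), ([234.0, 226.0, 24.0, 18.0], 0.22)]
bottle_blue [([515.0, 227.0, 38.0, 60.0], 0.92)]
bottle_white [([518.0, 257.0, 42.0, 68.0], 0.86)]
key_yellow_base [([179.0, 176.0, 36.0, 44.0], 0.39)]
key_blue_base [([232.0, 228.0, 30.0, 21.0], 0.92), ([517.0, 257.0, 44.0, 66.0], 0.39)]
key_white_base [([271.0, 231.0, 30.0, 21.0], 0.69), ([504.0, 270.0, 63.0, 75.0], 0.39)]
btn_green_base [([242.0, 204.0, 29.0, 14.0], 0.6)]
btn_red_base [([278.0, 203.0, 26.0, 21.0], 0.93), ([178.0, 178.0, 37.0, 43.0], 0.61)]
btn_black_base [([315.0, 207.0, 27.0, 20.0], 0.68), ([502.0, 266.0, 66.0, 79.0], 0.67)]
water_bottle [([483.0, 173.0, 36.0, 81.0], 0.61)]
sample_cup [
[... 434 characters left out ...]

bottle_white [([357.0, 192.0, 40.0, 21.0], 0.59), ([323.0, 141.0, 23.0, 43.0], 0.55)]
key_yellow_base [([305.0, 228.0, 27.0, 18.0], 0.92), ([321.0, 343.0, 38.0, 59.0], 0.57)]
key_blue_base [([264.0, 233.0, 24.0, 16.0], 0.69)]
key_white_base []
btn_green_base [([276.0, 272.0, 27.0, 24.0], 0.94), ([321.0, 143.0, 27.0, 40.0], 0.66)]
btn_red_base [([268.0, 251.0, 27.0, 21.0], 0.75)]
btn_black_base [([265.0, 233.0, 21.0, 17.0], 0.7)]
water_bottle [([241.0, 134.0, 29.0, 64.0], 0.76)]
sample_cup [([411.0, 237.0, 38.0, 49.0], 0.83)]
1.4 [-0.56461623  0.56463583 -0.42566654  0.42567934] [[1.0, -0.001, 0.002, 0.001], [-0.002, -0.299, 0.954, -0.142], [0.0, -0.954, -0.299, 0.077], [0.0, 0.0, 0.0, 1.0]]
```

View pics/scene0.png

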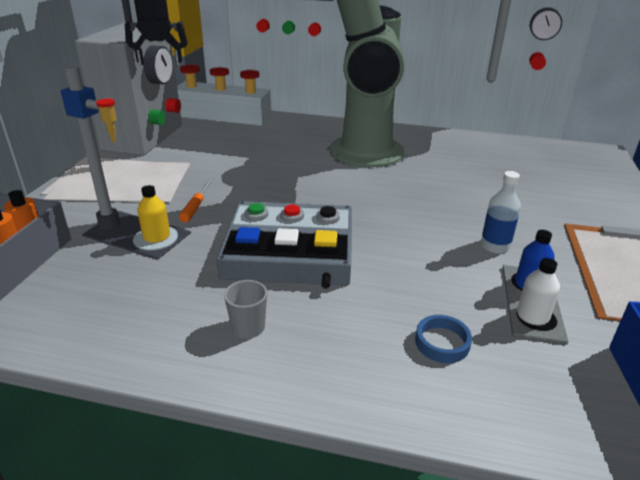

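View pics/side0.png

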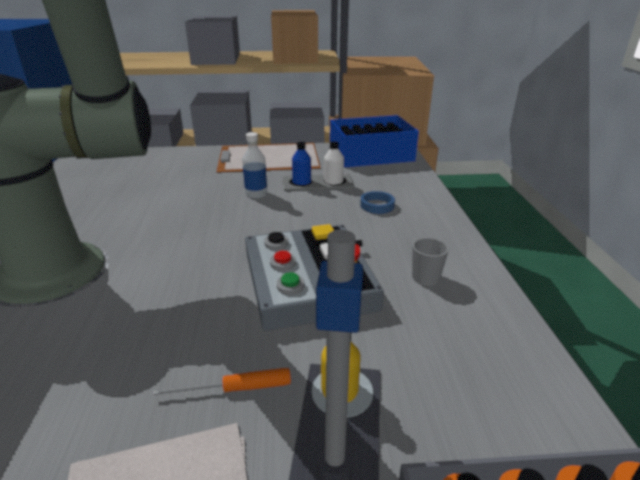

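The bottle on the plate is yellow, at scene (153,220). The yellow key is at scene (326,238) and side (322,231), the far-row key on the robot's left. The green button is at scene (257,209) and side (290,280).

```bash
cat > h.py <<'E'
import numpy as np
from cell import bot
from scipy.spatial.transform import Rotation as R
def plane(K,T,uv,z):
    c=-T[:3,:3].T@T[:3,3]; d=T[:3,:3].T@np.linalg.solve(K,[*uv,1.])
    return c+d*(z-c[2])/d[2]
def proj(K,T,p):
    q=K@(T[:3,:3]@np.asarray(p)+T[:3,3]); return q[:2]/q[2]
def fixed(n):
    c=bot.calibration(n); return np.array(c["mtx"]),np.array(c["extrinsics"])
def wristT():
    w=np.array(bot.read_tool_rot()); M=np.eye(4)
    M[:3,:3]=R.from_quat(w[[1,2,3,0]]).as_matrix(); M[:3,3]=bot.read_position()
    c=bot.calibration("wrist"); return np.array(c["mtx"]),np.linalg.inv(M@np.array(c["hand_eye"]))
E
python3 - <<'E'
from h import *
S=dict(yellow=(326,238),white=(287,236),blue=(247,234),green=(257,208.5),red=(292,210),black=(328,213))
D=dict(yellow=(323,231),green=(289.5,280),red=(283,257),black=(276,237))
for n,d in (("scene",S),("side",D)):
    for k,v in d.items(): print(n,k,plane(*fixed(n),v,.072).round(3))
print("column base",plane(*fixed("scene"),(107,228),0),"col top",plane(*fixed("scene"),(73,72),.345),"plate",plane(*fixed("scene"),(155,240),.008))
print("cup",plane(*fixed("scene"),(246,335),0))
w=bot.read_tool_rot(); print(R.from_quat(np.array(w)[[1,2,3,0]]).as_matrix().round(2))
for q in ([0,1,0,0],[0,.7071,.7071,0],[0,.7071,-.7071,0]): print(q,bot.solve_ik([.42,-.02,.25],q))
E
```

```text
scene yellow [0.58  0.011 0.072]
scene white [ 0.592 -0.062  0.072]
scene blue [ 0.605 -0.138  0.072]
scene green [ 0.509 -0.151  0.072]
scene red [ 0.497 -0.079  0.072]
scene black [ 0.489 -0.005  0.072]
side yellow [ 0.571 -0.002  0.072]
side green [ 0.499 -0.168  0.072]
side red [ 0.488 -0.094  0.072]
side black [ 0.474 -0.02   0.072]
column base [ 0.55515002 -0.48039761  0.        ] col top [ 0.57606954 -0.45532189  0.345     ] plate [ 0.58240831 -0.35111588  0.008     ]
cup [ 0.79213867 -0.0758653   0.        ]
[[ 0.28 -0.    0.96]
 [-0.96 -0.    0.28]
 [ 0.   -1.   -0.  ]]
[0, 1, 0, 0] [ 0.44816796  0.95304457 -0.27148914  1.91705894 -1.12262837 -3.14159265]
[0, 0.7071, 0.7071, 0] None
[0, 0.7071, -0.7071, 0] None
```

```bash
python3 - <<'E'
from h import *
import cv2
a=bot.read_position(); 
q=np.array(bot.read_tool_rot())
bot.move_linear([.10,-.36,.32],speed=.25)
j=np.array(bot.read_joint_positions()); j[0]=-.14; bot.goto_joints(j)
M=np.array([[0,0,1],[-1,0,0],[0,-1,0.]]); x=R.from_matrix(M).as_quat(); Q=x[[3,0,1,2]]
bot.move_pose([.55,-.075,.28],Q)
bot.set_gripper(0.)
bot.wait(.2)
K,T=wristT(); im=bot.camera("wrist"); cv2.imwrite("pics/w1.png",im[:,:,::-1]); np.savez("w1.npz",K=K,T=T)
for t in ["key_yellow_base","key_white_base","key_blue_base","btn_green_base","btn_red_base","btn_black_base"]:
    for d in bot.search_frame("wrist",t)[:2]:
        b=d["bbox"]; print(t,np.round(b),round(d["confidence"],2),plane(K,T,(b[0]+b[2]/2,b[1]+b[3]/2),.065).round(4))
print(bot.read_clock(),bot.read_position(),bot.read_gripper_width(),bot.read_ft_force())
E
```

```text
key_yellow_base [219. 156.  56.  52.] 0.67 [0.5751 0.0028 0.065 ]
key_white_base [283. 142.  59.  58.] 0.67 [ 0.5873 -0.0671  0.065 ]
key_blue_base [357. 132.  54.  56.] 0.66 [ 0.5987 -0.1411  0.065 ]
btn_green_base [371. 227.  46.  38.] 0.58 [ 0.5032 -0.1576  0.065 ]
btn_green_base [ 0.  1. 74. 77.] 0.45 [0.7093 0.1913 0.065 ]
btn_black_base [244. 245.  46.  44.] 0.9 [ 0.4776 -0.0136  0.065 ]
btn_black_base [ 1.  0. 74. 75.] 0.3 [0.7108 0.1902 0.065 ]
6.725 [ 0.54999217 -0.07502776  0.2800035 ] 0.0014009329810606578 [ 0.18588467 -0.23190615  0.75748415]
```

View pics/w1.png

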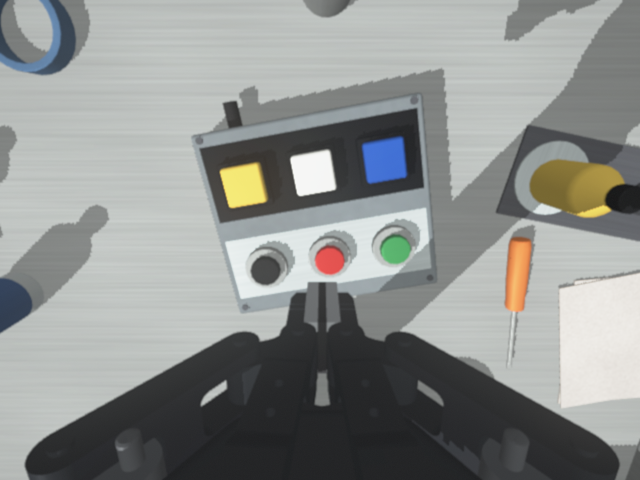

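The wrist view shows the yellow cap at (243,185) and the green cap at (395,249), both clear. I'll press yellow first.

```bash
cat >> h.py <<'E'
def press(p,F):
    bot.move_linear([p[0],p[1],.1],speed=.2); bot.wait(.2)
    f0=np.array(bot.read_ft_force())
    hit=bot.move_linear([p[0],p[1],.0665],speed=.015,until_force=F)
    z=bot.read_position()[2]; f=np.array(bot.read_ft_force())-f0
    print("hit",hit,"z",z,"df",f.round(2),"clock",bot.read_clock(),flush=True)
    return hit
E
python3 - <<'E'
from h import *
import cv2
d=np.load("w1.npz"); y=plane(d["K"],d["T"],(243,185),.072); g=plane(d["K"],d["T"],(395,249),.072)
print(y,g); np.savez("t.npz",y=y,g=g)
bot.move_linear([y[0],y[1],.14],speed=.2)
press(y,4.2)
for n in ("side","scene"): cv2.imwrite(f"pics/{n}1.png",bot.camera(n)[:,:,::-1])
a=cv2.imread("pics/scene1.png")[170:300,200:400]; b=cv2.imread("pics/side1.png")[190:320,220:420]
cv2.imwrite("pics/p1.png",cv2.resize(np.hstack([a,b]),None,fx=2,fy=2))
E
```

```text
[0.57304279 0.00563854 0.072     ] [ 0.50201062 -0.1577342   0.072     ]
hit True z 0.06728682084789482 df [1.   0.18 4.24] clock 10.275
```

View pics/p1.png

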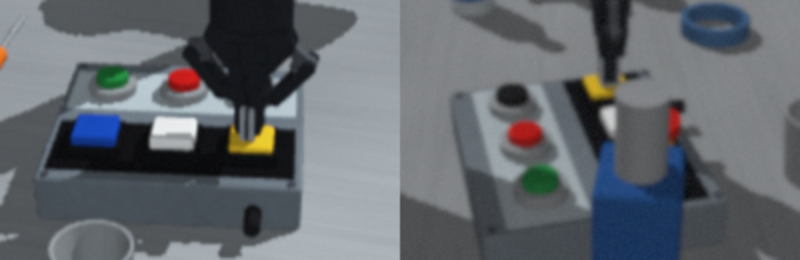

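The fingertips are on the yellow cap, which is down about 4.7 mm at 4.2 N, past the registering depth. Next I'll release it and press green.

```bash
python3 - <<'E'
from h import *
import cv2
t=np.load("t.npz"); y,g=t["y"],t["g"]
bot.move_linear([y[0],y[1],.13],speed=.1); bot.wait(.1)
bot.move_linear([g[0],g[1],.13],speed=.2)
press(g,4.6)
b=bot.camera("side")[190:320,220:420,::-1]; a=bot.camera("scene")[170:300,200:400,::-1]
cv2.imwrite("pics/p2.png",cv2.resize(np.hstack([a,b]),None,fx=2,fy=2))
E
```

```text
hit True z 0.06767425562853768 df [-0.92 -0.18  3.7 ] clock 14.7833
```

View pics/p2.png

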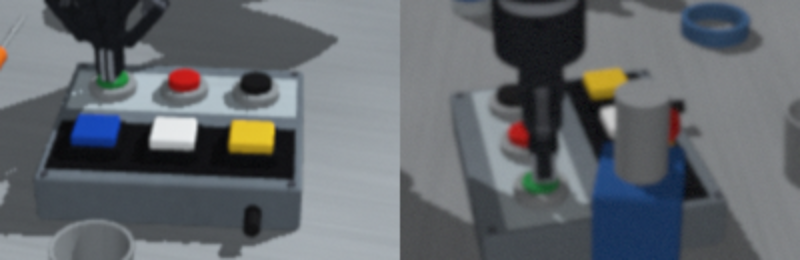

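The fingertips are on green and yellow is back up. The force reading of 3.7 N is only just past the registering point (3.6 N), although the height suggests about 4.3 mm. I'll press slightly further to be sure, then withdraw.

```bash
python3 - <<'E'
from h import *
import cv2
g=np.load("t.npz")["g"]
bot.move_linear([g[0],g[1],.0668],speed=.01,until_force=2.5)
print(bot.read_position(),[round(bot.read_ft_force()[2],2) for _ in range(3)])
bot.wait(.1); print(bot.read_ft_force()[2])
bot.move_linear([g[0],g[1],.16],speed=.12)
bot.move_linear([.40,-.12,.30],speed=.2)
bot.wait(.3); print(bot.read_position(),bot.read_ft_force(),bot.read_clock())
b=bot.camera("side")[100:420,200:480,::-1]; a=bot.camera("scene")[60:380,60:580,::-1]
cv2.imwrite("pics/p3.png",np.hstack([a,b]))
E
```

```text
[ 0.50202217 -0.15774579  0.06690334] [np.float64(4.97), np.float64(4.97), np.float64(4.97)]
4.8667443750415345
[ 0.39999295 -0.11999011  0.2993339 ] [-0.58522725  0.03941873  0.55787826] 17.4917
```

View pics/p3.png

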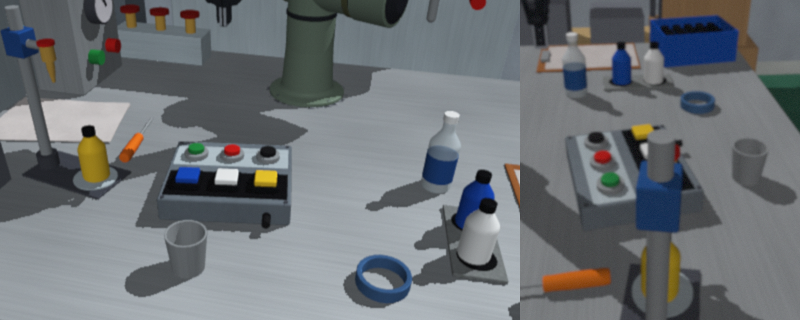

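All caps are up, nothing has moved, and the hand is clear.

```bash
python3 -c "
from cell import bot
bot.close_job(); print(bot.read_clock())"
```

```text
the job is handed in; nothing more can be done
the job is handed in; nothing more can be done
```

The job is done and handed in. The bottle on the plate was yellow, so I pressed the yellow key, let it come back up, then pressed the round green button and withdrew.

| Press | Force | Depth (from the fingertip height) | Needed to register |
|---|---|---|---|
| Yellow key | about 4.2 N | about 4.7 mm | 2.5 mm, about 3.3 N |
| Green button | about 4.9 N | about 5 mm | 2.5 mm, about 3.6 N |

- **Green press:** it first stopped at a reading of 3.7 N, only just enough by force, although the height suggested about 4.3 mm. I pressed slightly further in the same touch, without lifting off.
- **Last check:** in the pictures every cap was back up and the bottles and loose things stood where they had been. The hand was clear at 0.30 m, with only residual force at the wrist. The clock read 17.5 s just before I handed in.
- **Not confirmed:** I could not read the key and button travel directly, so the depths are inferred from force and height.

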